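# Click the cell carrier into the reader and shut its light cover

### The job

Load the carrier that holds the two white-capped cells into the reader on the bench: push it endwise into the open bay, past the sprung ball in the bay's side wall, until it clicks held and is fully home. Then pull the reader's sliding light cover over it until it is fully shut. Keep the carrier upright, and leave the empty carrier, the glassware, the bottle and the dish where they stand.

Things in the scene. Friction and masses are not known exactly. Their poses are not given: they have to be found in the camera images.
- carrier_mid (a point): Centre of the loaded carrier, a loose aluminium block standing on the bench: 110 mm long (x), 50 wide (y), 38 tall (z up), 220 g. Both ends alike (either may go in first), corners bevelled 8 mm at 45 degrees: flat end faces 34 mm wide. Mid-way along each long side an upright notch 16 mm long, 8 deep. On top, 22 mm fore and aft of centre, two square white caps 14.5 mm wide, 3 mm proud.
- spare_mid (a point): Centre of the empty carrier: the same block without caps, only two dark square wells on its top. A bystander; it swaps places with the loaded one.
- bay: The fixed white reader; place and yaw vary. Origin on the bench (z = 0) right below the carrier's centre when home; x points into the bay. The bay is a channel along x, open above and in front, 52.5 mm wide, its floor the bench; walls 43 mm high, 29 thick, from the mouth at x = -51 mm to the back stop at +56 (1 mm beyond home). Behind it a body 43 mm high to x = +168, then a tower 88 mm high to +213.
- bay_mouth (a point): Middle of the bay's mouth, at x = -51 mm of the bay, 19 mm above the bench; axes as the bay's. When home, the carrier's near end stands 4 mm outside the mouth. Two flared guides, 26 mm high, reach 31 mm out from the mouth, where the gap between them is about 75 mm and their outer faces are about 95 mm apart.
- side_ball (a joint): Sprung steel ball (radius 8 mm, centre 19 mm above the bench) in the bay's +y wall at the bay's x = 0: 0 = fully out (6 mm proud of the wall), positive = pressed into the wall (m), at most 7 mm. Spring 1.8 N to start, plus 0.5 N per mm. Pushing the carrier past it takes about 5 to 15 N; in the notch it then holds the carrier within about 1.5 mm.
- cover (a joint): Black sliding light cover on top of the reader: 0 = fully open, over the rear body; 0.100 m = fully shut over the bay, against its stop. It slides towards the mouth (the bay's -x); about 2 N of friction, stays where it is left.
- cover_tab (a point): Centre of the upright tab on the cover's front edge: 6 mm thick along the bay's x, 44 mm wide, 22 mm tall. The cover plate behind it (+x of the bay) is flat, 64 mm wide, 105 mm long, its top 49.5 mm above the bench; the tab's top is 71.5 mm above the bench. Axes as the bay's.
- beaker_mid (a point): Centre of a glass beaker, 68 mm across, 85 mm tall. A bystander.
- flask_mid (a point): Centre of a small conical glass flask, 68 mm across, 90 mm tall. A bystander.
- bottle_mid (a point): Centre of a small white bottle, 60 mm across, 120 mm tall. A bystander.
- dish_mid (a point): Centre of a clear closed dish, 88 mm across, 16 mm tall. A bystander.
Things that resemble listed ones, but are neither listed nor needed, are in the scene too. What is shaped like the part that bears carrier_mid but blue or pink is not meant.

How it is judged (in metres and radians):
On the way, in this order (a step that is already met when the one before it is completed fails the run):
1. the loaded carrier is fully home in the bay, with the sprung ball out again in its notch (x of carrier_mid in the frame of bay between -0.0035 and 0.0035 m and y of carrier_mid in the frame of bay between -0.004 and 0.004 m and z of carrier_mid in the frame of bay between 0.014 and 0.023 m and angle between the x axis of carrier_mid and the x axis of bay, either way round below 0.07 rad and angle between carrier_mid's own z axis and vertical below 0.07 rad and value of joint side_ball below 0.0015 m), for 0.2 s.
2. the light cover is then fully shut (value of joint cover above 0.094 m), for 0.2 s.
At the end, for the whole second after the job is handed in: The loaded carrier stands upright and in line (within 4 degrees), either end first, its centre within 3.5 mm along and 4 mm across of the bay's origin, the ball pressed in less than 1.5 mm; the cover is shut to within 6 mm (all of step 1 and value of joint cover above 0.094 m); the robot touches nothing.
It fails at once if the loaded carrier is tipped by more than 30 degrees (angle between carrier_mid's own z axis and vertical above 0.52 rad).
It fails at once if the empty carrier, beaker, flask, bottle or dish is moved by more than 40 mm (distance of any of spare_mid, beaker_mid, flask_mid, bottle_mid, dish_mid from where it was at the start of the episode above 0.04 m).
It also fails if it takes over 58 s, if anything falls off the work surface, if the arm or the gripper's body presses on something with over 40 N, if the wrist force passes 120 N, or if a joint passes its speed limit or range.

### The arm

A 6-joint arm with a two-finger parallel gripper is mounted at the origin on the work surface. World frame = base frame: x ahead of the robot, y to its left, z up, the work surface at z = 0. Lengths are in mm, angles in rad, forces in N, time in s.
With the tool pointing down it reaches from about 400 to 925 mm from the base axis. Payload 12.5 kg.
Tool frame: the origin (TCP) lies between the finger pads; the fingertips stand 14 mm ahead of it and the grasp point (between the pads) lies 5 mm behind it; x points along the fingers, y is the direction in which the jaws open and shut, and the axes are right-handed (so a half turn about x gives the same grasp; the last joint's range is limited). The gripper opens to 95 mm and grips with 3 to 60 N. Pads are 20 mm wide; open, the fingers measure 119 mm over their backs; the gripper's body (75 mm by 180 mm) begins 59 mm behind the grasp point.
Start: joints at [-1.447, 0.491, 1.559, -0, 1.092, -0.106], TCP at [142.386, -608.581, 228.661] pointing down, gripper open.
Joint ranges: [-3.1, 3.1], [-0.84, 2.19], [0.05, 2.79], [-1.13, 4.28], [0.06, 2.93], [-2.69, 2.69]. Speed limits (rad/s): [2.22, 2.22, 2.79, 3.14, 3.14, 3.14].

### API

Orientations are given as [roll, pitch, yaw] about the fixed x, y, z axes, in that order (R = Rz(yaw) Ry(pitch) Rx(roll)).
In Python, from cell import env, cams gives the robot as it stands.
- The arm moves only by the tool carry_out, never from a script. Its arguments are lists of equal length, an entry for each row: "grip": the closure, from -1 (fully open) to 1 (shut); "linear": the shift along the tool's x, y, z scaled (see below), a list of three; "turn": the turn about the tool's x scaled (see below). In form: {"grip": [grip, ...], "linear": [[tx, ty, tz], ...], "turn": [turn, ...]}. A call has 1 to 5 rows; each row shifts and turns the commanded pose from where the row before left it, along the tool's axes as they then stand; what a row does not reach is not made up. The controller multiplies each number of a shift by 0.5 m and each number of a turn by 180 degrees. A row lasts 1/10 s, in which the tool goes at most 50 mm and 8.59 degrees, less where a joint would pass 70% of its speed; a pose out of reach is approached as far as the arm can. A call with a number of a shift or a turn outside -1 to 1 is refused whole. A call with a gripper value outside its range is refused whole. The fingers move at their own pace and stop on an object; the grip force is fixed at half the most. Time passes only in rows, so rows that do not move let the fingers close. It gives the time, the measured TCP pose, the force and the opening at its end, in the units of the state.
- env.state(): the state, without advancing time (a new reading comes with each control period).
- cams.read_camera(name): name is "scene" or "side" or "wrist"; returns the picture (400x640x3 uint8, blue, green, red); there is no depth.
- cams.camera_info(name): a dict with "fx", "fy", "cx", "cy" (pixels), "dist" ([k1, k2, p1, p2, k3] as OpenCV has them; the pictures are not rectified), "view" (4x4, takes a point from world to camera coordinates). Camera axes: x right, y down, z forward; pixel columns grow to the right and rows downward; lengths in mm; the calibration is good to about 2 mm. A picture is of the moment at which its call begins: read the wrist's pose just before it. camera_info takes no time and is no camera call; for the wrist camera it gives the pose at the moment of the call.
- env.job_done(): hands the job in, once; it reports no verdict.
The state is a dict: "t": time; "joints": joint angles; "qvel": joint speeds; "tau": joint torques, N m; "eef_pos": TCP position; "tcp_rot": TCP orientation; "ft_force": force on the tool from outside, world axes, zero at the start; "moment": the same for the moment, N m; "opening": opening from 0.0 (shut) to 1.0 (fully open).
Only numpy, scipy, OpenCV 4.12 (cv2) and the standard library are available. Lean on these libraries where they do the work, as an engineer would, in place of code of your own. Each camera call takes 0.05 s, during which the arm holds its last target. There are 200 camera calls.

## Working session

There is one attempt and no reset: what is moved stays moved. The work goes in short steps, Python scripts to look and compute and a tool call to move; the robot and the scene stay as the last step left them, time stands still between calls to the robot, and variables do not carry over. Pictures are saved under pics/ and viewed, about 8 in all and at most 12, crops included, and the job is handed in when it is done.

Besides the shell and the picture viewer there is one more tool, called after "Request:" by a JSON object that holds its "op" and its "data". carry_out: Moves the arm, as the interface text tells. Shifts and turns lie within -1 to 1; 1 stands for 0.5 m of shift or 180 degrees of turn. Its arguments: {"type":"object","properties":{"grip":{"type":"array"},"linear":{"type":"array"},"turn":{"type":"array"}},"required":["grip","linear","turn"]}

```bash
ls; mkdir -p pics
python3 - <<'E'
from cell import env,cams
import cv2,numpy as np
s=env.state();print(s['t'],s['eef_pos'],s['tcp_rot'],s['opening'])
a=cams.read_camera('scene');b=cams.read_camera('side')
cv2.imwrite('pics/scene.png',a);cv2.imwrite('pics/side.png',b)
for n in('scene','side','wrist'):
  i=cams.camera_info(n);print(n,i['fx'],i['cx'],i['cy'],i['dist'],np.round(i['view'],3).tolist())
E
```

```text
pics
0.0 [ 142.37181579 -608.32525728  228.04358586] [-1.67826504  1.56963663  1.69315556] 0.9998194353566886
scene 410.19283128373024 312.07300042736983 198.50252372761875 [-0.00072672  0.          0.          0.          0.        ] [[-0.173, 0.985, 0.008, 54.452], [0.522, 0.098, -0.847, -219.591], [-0.835, -0.142, -0.531, 1495.736], [0.0, 0.0, 0.0, 1.0]]
side 425.96580925331887 323.09017172222815 198.70695067001134 [-0.09126212  0.          0.          0.          0.        ] [[-0.706, -0.708, 0.008, 403.39], [-0.537, 0.528, -0.657, 285.973], [0.461, -0.469, -0.753, 967.404], [0.0, 0.0, 0.0, 1.0]]
wrist 287.1141496784965 322.3186782940552 196.81983297275278 [-0.01935085  0.          0.          0.          0.        ] [[0.227, -0.974, -0.0, -626.019], [-0.945, -0.22, 0.243, -27.391], [-0.237, -0.055, -0.97, 389.998], [0.0, 0.0, 0.0, 1.0]]
```

View pics/scene.png

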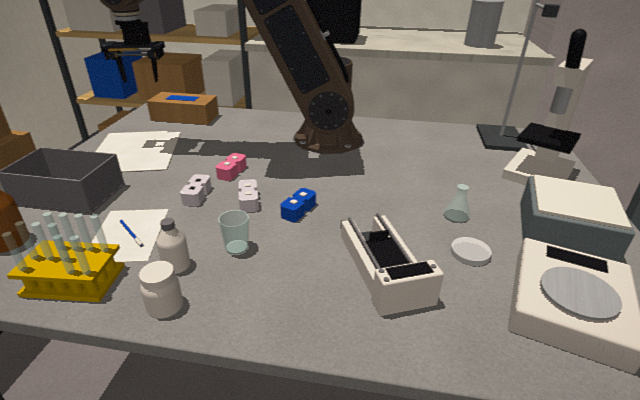

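View pics/side.png

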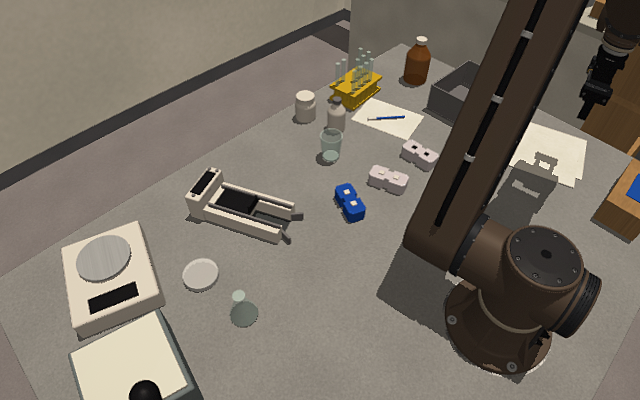

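Candidates for the loaded carrier in the scene picture are the grey block at (248,195) with pale caps, the grey block at (196,190) with dark wells (the empty one), the blue block at (298,204) and the pink block at (231,166). I choose (248,195), which is (388,179) in the side view, and check it in a close crop. The reader is at scene (390,260) and side (245,205), with its mouth facing the robot.

```bash
cat > h.py <<'E'
import cv2,numpy as np
from cell import env,cams
def ray(info,px):
    K=np.array([[info['fx'],0,info['cx']],[0,info['fy'],info['cy']],[0,0,1]])
    u=cv2.undistortPoints(np.array(px,float).reshape(-1,1,2),K,np.array(info['dist']))[:,0]
    V=np.array(info['view']);R,t=V[:3,:3],V[:3,3]
    return -R.T@t,np.c_[u,np.ones(len(u))]@R
def plane(info,px,z):
    c,d=ray(info,px);return c+d*((z-c[2])/d[:,2])[:,None]
def proj(info,P):
    K=np.array([[info['fx'],0,info['cx']],[0,info['fy'],info['cy']],[0,0,1]]);V=np.array(info['view'])
    return cv2.projectPoints(np.array(P,float).reshape(-1,1,3),cv2.Rodrigues(V[:3,:3])[0],V[:3,3],K,np.array(info['dist']))[0][:,0]
E
python3 - <<'E'
from h import *
a=cv2.imread('pics/scene.png');b=cv2.imread('pics/side.png')
up=lambda im,x,y,w,h,k:cv2.resize(im[y:y+h,x:x+w],None,fx=k,fy=k,interpolation=cv2.INTER_CUBIC)
A=up(a,180,170,80,50,4);A2=up(a,330,200,120,120,4)
B=up(b,360,135,80,62,4);B2=up(b,180,160,130,90,4)
c=np.zeros((600,800,3),np.uint8)
def paste(im,x,y):
    h=min(im.shape[0],600-y);w=min(im.shape[1],800-x);c[y:y+h,x:x+w]=im[:h,:w]
B2=up(b,180,160,130,90,3)
A2=up(a,335,205,110,110,3);
paste(A,0,0);paste(B,0,210);paste(A2,330,0);paste(B2,330,332)
cv2.imwrite('pics/c1.png',c)
E
```

```text
(no output)
```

View pics/c1.png

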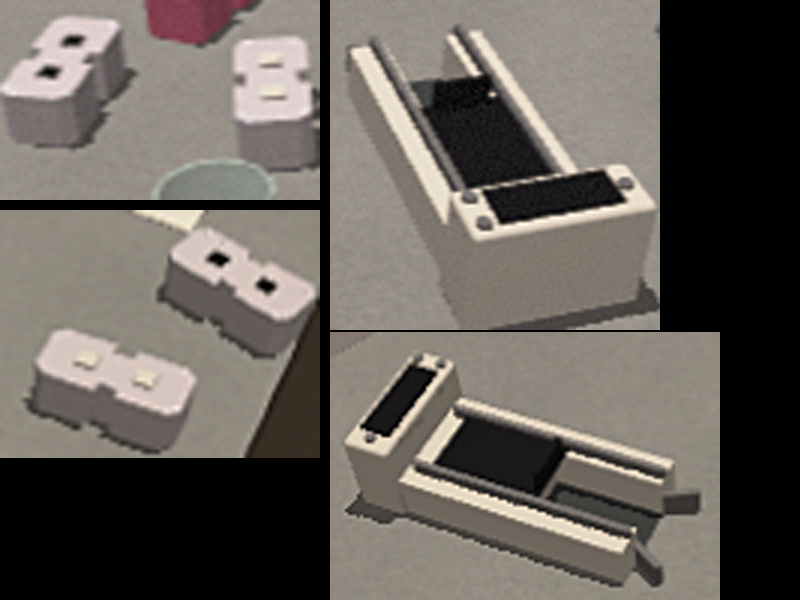

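The crop confirms it: (248,189) in the scene view carries two pale caps, and the left block has dark wells. Next I work out the positions.

Run:
```python
from h import *
I=cams.camera_info('scene');J=cams.camera_info('side')
print('caps',plane(I,[(247.7,184.7),(248,193.2)],41).round(1).tolist(),plane(J,[(381.7,172.2),(396.5,177.2)],41).round(1).tolist())
fs=lambda x,y:(180+(x-330)/3,160+(y-332)/3)
fa=lambda x,y:(335+(x-330)/3,205+y/3)
print('tower side',plane(J,[fs(416,352),fs(462,361),fs(393,452),fs(345,440)],88).round(1).tolist())
print('tower scene',plane(I,[fa(456,197),fa(628,165),fa(655,209),fa(478,240)],88).round(1).tolist())
print('walls side z43',plane(J,[fs(632,550),fs(673,474),fs(403,478)],43).round(1).tolist())
print('walls scene z43',plane(I,[fa(350,48),fa(480,32),fa(368,45),fa(447,36)],43).round(1).tolist())
print('tab top side',plane(J,[fs(566,450),fs(540,492)],71).round(1).tolist(), 'spare', plane(I,[(180+60/4,170+57/4)],38).round(1).tolist(),'beaker',plane(I,[(236,250)],0).round(1).tolist(),'blue',plane(I,[(298,203)],38).round(1).tolist(),'pink',plane(I,[(231,166)],38).round(1).tolist())
```

```text
caps [[444.3, -157.0, 41.0], [487.2, -142.6, 41.0]] [[479.7, -147.2, 41.0], [437.1, -162.2, 41.0]]
tower side [[802.8, 216.9, 88.0], [763.1, 193.5, 88.0], [715.2, 301.8, 88.0], [756.3, 324.0, 88.0]]
tower scene [[783.1, 204.4, 88.0], [732.3, 312.4, 88.0], [771.7, 325.6, 88.0], [818.7, 218.8, 88.0]]
walls side z43 [[519.7, 203.8, 43.0], [557.4, 122.5, 43.0], [722.5, 297.3, 43.0]]
walls scene z43 [[571.4, 116.3, 43.0], [529.5, 217.7, 43.0], [564.6, 129.9, 43.0], [540.2, 191.5, 43.0]]
tab top side [[625.0, 185.8, 71.0], [603.8, 231.7, 71.0]] spare [[464.0, -301.9, 38.0]] beaker [[671.5, -116.7, 0.0]] blue [[505.2, -3.7, 38.0]] pink [[342.0, -241.3, 38.0]]
```

```bash
cat >> h.py <<'E'
from scipy.spatial.transform import Rotation as Ro
def tool():
    s=env.state();return s,Ro.from_euler('xyz',s['tcp_rot']).as_matrix()
def plan(target,yawy=None):
    """shift in tool units to target; turn needed so that tool y lies along yawy (deg, mod 180)"""
    s,R=tool();p=np.array(s['eef_pos'])
    print('t',round(s['t'],2),'p',p.round(1),'F',np.round(s['ft_force'],1),'open',round(s['opening'],3))
    ya=np.degrees(np.arctan2(R[1,1],R[0,1]));print('tool y yaw',round(ya,2),'z yaw',round(np.degrees(np.arctan2(R[1,2],R[0,2])),2),'x',R[:,0].round(3))
    print('shift/500',((R.T@(np.array(target)-p))/500).round(4))
    if yawy is not None:
        d=(yawy-ya+90)%180-90
        print('world dyaw',round(d,2),'turn about tool x /180',round(-d/180,4),'joint6',round(s['joints'][5],3))
E
python3 -c "
from h import *
plan([462,-152,228],109)"
```

```text
t 0.1 p [ 142.4 -608.3  228.1] F [-0.9 -0.2 -0.1] open 0.997
tool y yaw -76.83 z yaw -166.83 x [-0.     0.001 -1.   ]
shift/500 [ 0.0011 -0.7431 -0.8304]
world dyaw 5.83 turn about tool x /180 -0.0324 joint6 -0.106
```

Request:
{"op": "carry_out", "data": {"grip": [-1,-1,-1,-1,-1], "linear": [[0,-0.062,-0.0692],[0,-0.062,-0.0692],[0,-0.062,-0.0692],[0,-0.062,-0.0692],[0,-0.062,-0.0692]], "turn": [0,0,0,0,0]}}

```text
t: 0.6
eef_pos: [276.2, -416.5, 228.5]
tcp_rot: [-1.432, 1.571, 1.939]
ft_force: [0.2, -0.5, -0.9]
opening: 0.998
```

Request:
{"op": "carry_out", "data": {"grip": [-1,-1,-1,-1,-1], "linear": [[0,-0.062,-0.0692],[0,-0.062,-0.0692],[0,-0.062,-0.0692],[0,-0.062,-0.0692],[0,-0.062,-0.0692]], "turn": [0,0,0,0,0]}}

```text
t: 1.1
eef_pos: [409.4, -226.2, 228.6]
tcp_rot: [0.393, 1.571, -2.519]
ft_force: [0.2, -0.2, 1.0]
opening: 1.0
```

Request:
{"op": "carry_out", "data": {"grip": [-1,-1,-1,-1,-1], "linear": [[0,-0.062,-0.0692],[0,-0.062,-0.0692],[0,0,0],[0,0,0],[0,0,0]], "turn": [0,0,-0.0324,0,0]}}

```text
t: 1.6
eef_pos: [461.7, -152.0, 228.4]
tcp_rot: [-0.425, 1.57, 3.046]
ft_force: [-0.2, 0.3, -0.4]
opening: 1.002
```

Run:
```python
from h import *
plan([462,-152,228],109)
W=cams.camera_info('wrist');w=cams.read_camera('wrist');cv2.imwrite('pics/w1.png',w)
np.save('w1.npy',W,allow_pickle=True)
print(proj(W,[[484,-145,41],[441,-159.5,41]]).round(1).tolist())
```

```text
t 1.6 p [ 461.7 -152.   228.4] F [-0.2  0.3 -0.4] open 1.002
tool y yaw -71.15 z yaw -161.15 x [-0.  0. -1.]
shift/500 [ 0.0009  0.0002 -0.0006]
world dyaw 0.15 turn about tool x /180 -0.0008 joint6 0.788
[[321.7, 162.9], [321.6, 199.4]]
```

View pics/w1.png

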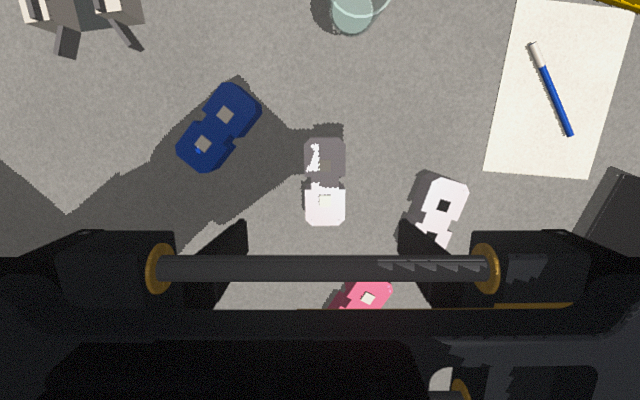

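The wrist view shows the loaded carrier at about columns 303–345, rows 137–226, half in shadow. The empty carrier is at (440,205), blue at (220,125), pink at (365,297), and the bay mouth guides at top left. I measure the carrier's edges from grey profiles.

Run:
```python
from h import *
w=cv2.imread('pics/w1.png');g=cv2.cvtColor(w,cv2.COLOR_BGR2GRAY).astype(int)
for r in (150,165,190,205,215): print(r,list(zip(range(296,352,1),g[r-1:r+2,296:352].mean(0).astype(int)))[0][0],g[r-1:r+2,296:352].mean(0).astype(int).tolist())
for c in (315,324,333): print(c,'rows120+',g[120:240,c-1:c+2].mean(1).astype(int).tolist())
cv2.imwrite('pics/c2.png',cv2.resize(w[120:240,285:365],None,fx=5,fy=5,interpolation=cv2.INTER_CUBIC))
```

```text
150 296 [84, 87, 87, 86, 87, 82, 83, 92, 127, 127, 128, 126, 124, 123, 121, 122, 134, 180, 205, 244, 243, 240, 187, 123, 118, 124, 124, 126, 125, 124, 125, 125, 123, 128, 126, 127, 125, 127, 125, 127, 126, 126, 126, 125, 125, 126, 124, 126, 126, 138, 158, 157, 156, 155, 157, 156]
165 296 [84, 85, 81, 84, 84, 89, 87, 89, 108, 123, 122, 148, 192, 183, 239, 242, 241, 239, 239, 239, 242, 243, 217, 186, 131, 128, 128, 130, 132, 128, 131, 131, 131, 132, 130, 124, 124, 127, 123, 125, 125, 124, 123, 126, 125, 126, 126, 123, 127, 141, 160, 155, 157, 153, 151, 153]
190 296 [149, 150, 150, 151, 145, 109, 83, 84, 129, 217, 213, 210, 211, 210, 213, 229, 239, 238, 237, 238, 237, 238, 238, 238, 239, 239, 238, 240, 240, 240, 241, 240, 241, 241, 241, 243, 241, 241, 241, 241, 242, 242, 241, 225, 227, 227, 227, 229, 225, 199, 154, 151, 151, 152, 151, 151]
205 296 [152, 155, 157, 156, 153, 129, 85, 83, 122, 216, 240, 238, 236, 236, 237, 236, 236, 236, 237, 236, 237, 237, 235, 226, 239, 240, 239, 239, 240, 239, 239, 240, 240, 239, 239, 239, 238, 238, 238, 239, 238, 238, 239, 240, 240, 239, 240, 243, 239,
[... 1428 characters left out ...]
236, 236, 235, 235, 237, 217, 169, 153, 151, 155, 155, 157, 159, 157, 158, 154, 159, 158, 159, 154]
333 rows120+ [162, 158, 139, 101, 82, 86, 84, 86, 89, 89, 91, 89, 87, 86, 85, 85, 92, 108, 124, 126, 125, 128, 127, 126, 129, 124, 127, 125, 126, 125, 127, 125, 126, 127, 123, 126, 125, 125, 125, 126, 123, 126, 125, 124, 125, 125, 124, 125, 123, 126, 124, 124, 125, 125, 125, 126, 126, 123, 123, 125, 122, 124, 127, 125, 124, 121, 125, 195, 241, 243, 240, 240, 240, 240, 240, 240, 241, 239, 240, 239, 239, 238, 240, 239, 238, 238, 238, 238, 238, 238, 238, 238, 237, 237, 237, 237, 237, 237, 236, 236, 236, 236, 237, 238, 239, 208, 163, 156, 153, 150, 152, 154, 160, 159, 159, 157, 159, 158, 156, 157]
```

View pics/c2.png

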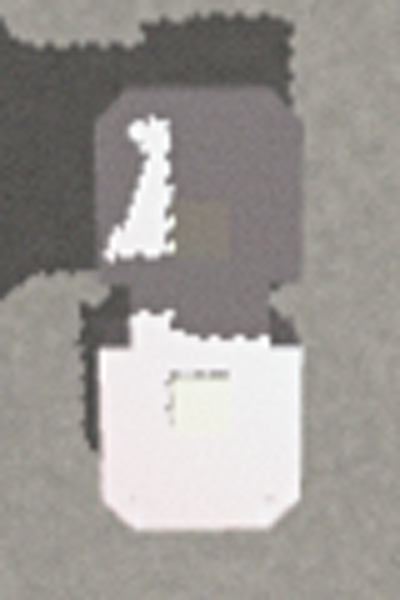

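Run:
```python
from h import *
W=np.load('w1.npy',allow_pickle=True).item()
f=lambda *p:plane(W,p,38)[:,:2]
a=f((324.7,137.3),(324.7,225.7));b=f((304,150),(345.2,150),(304.5,205),(345,205))
print(a.round(1).tolist(),np.linalg.norm(a[0]-a[1]),a.mean(0))
print(b.round(1).tolist(),np.linalg.norm(b[0]-b[1]),np.linalg.norm(b[2]-b[3]))
d=(b[0]+b[1]-b[2]-b[3])/2;print('axis yaw',np.degrees(np.arctan2(d[1],d[0])))
cp=plane(W,[(325.6,166),(325.4,200.8)],41);print(cp.round(1).tolist(),cp.mean(0))
ctr=a.mean(0);u=np.array([np.cos(np.radians(19)),np.sin(np.radians(19))])
print(ctr)
plan([*(ctr-35*u),228],109)
```

```text
[[513.6, -138.7], [408.7, -174.7]] 110.8914929738796 [ 461.1131913  -156.70835412]
[[491.4, -120.1], [507.4, -166.8], [426.5, -141.8], [442.9, -189.9]] 49.37447044796566 50.86757942467482
axis yaw 19.092221838057903
[[482.0, -150.7, 41.0], [440.9, -164.5, 41.0]] [ 461.41494601 -157.60769475   41.        ]
[ 461.1131913  -156.70835412]
t 1.65 p [ 461.6 -152.3  228.5] F [-0.3 -0.8  0.6] open 1.0
tool y yaw -71.18 z yaw -161.18 x [-0. -0. -1.]
shift/500 [0.001  0.0082 0.0737]
world dyaw 0.18 turn about tool x /180 -0.001 joint6 0.788
```

Centre comes out at (461,-157) with yaw 19°, and the size checks at 110.9 × 50 mm. I'll grip 25 mm behind centre, half closing the jaws first to stay clear of the empty carrier.

Run:
```python
from h import *
W=np.load('w1.npy',allow_pickle=True).item()
print('spare nearest corners',plane(W,[(408,240),(411,232)],0).round(),plane(W,[(420,172),(414,230)],38).round())
plan([437.6,-165.1,20],109.1)
u=np.array([np.cos(np.radians(109)),np.sin(np.radians(109))])
print(np.array([437.6,-165.1])-50*u)
```

```text
spare nearest corners [[ 414. -300.    0.]
 [ 427. -299.    0.]] [[ 512. -263.   38.]
 [ 440. -285.   38.]]
t 1.65 p [ 461.6 -152.3  228.5] F [-0.3 -0.8  0.6] open 1.0
tool y yaw -71.18 z yaw -161.18 x [-0. -0. -1.]
shift/500 [0.417  0.0088 0.0535]
world dyaw 0.28 turn about tool x /180 -0.0016 joint6 0.788
[ 453.87840772 -212.37592878]
```

Request:
{"op": "carry_out", "data": {"grip": [-0.5,-0.5,-0.5,-0.5,-0.5], "linear": [[0,0.0085,0.0527],[0,0,0],[0,0,0],[0,0,0],[0,0,0]], "turn": [0,0,0,0,0]}}

```text
t: 2.15
eef_pos: [438.7, -164.5, 228.6]
tcp_rot: [2.193, 1.571, -0.618]
ft_force: [-0.4, -0.3, 0.2]
opening: 0.753
```

Run:
```python
from h import *
plan([437.6,-165.1,20],109.1)
```

```text
t 2.15 p [ 438.7 -164.5  228.6] F [-0.4 -0.3  0.2] open 0.753
tool y yaw -71.04 z yaw -161.04 x [ 0. -0. -1.]
shift/500 [0.4172 0.0005 0.0025]
world dyaw 0.14 turn about tool x /180 -0.0008 joint6 0.74
```

Opening is 71 mm and the spare is well clear, so I descend 208 mm and grip.

Request:
{"op": "carry_out", "data": {"grip": [-0.5,-0.5,-0.5,-0.5,-0.5], "linear": [[0.09,0.0005,0.002],[0.09,0,0],[0.09,0,0],[0.08,0,0],[0.04,0,0]], "turn": [0,0,0,0,0]}}

```text
t: 2.65
eef_pos: [436.9, -164.3, 30.7]
tcp_rot: [-0.814, 1.568, 2.659]
ft_force: [0.6, 0.1, -0.6]
opening: 0.748
```

Request:
{"op": "carry_out", "data": {"grip": [-0.5,1,1,1,1], "linear": [[0.027,0,0],[0,0,0],[0,0,0],[0,0,0],[0,0,0]], "turn": [0,0,0,0,0]}}

```text
t: 3.15
eef_pos: [437.9, -165.0, 20.9]
tcp_rot: [2.268, 1.569, -0.542]
ft_force: [0.5, 0.6, 2.4]
opening: 0.529
```

Request:
{"op": "carry_out", "data": {"grip": [1,1,1,1,1], "linear": [[0,0,0],[0,0,0],[0,0,0],[0,0,0],[0,0,0]], "turn": [0,0,0,0,0]}}

```text
t: 3.65
eef_pos: [437.9, -165.0, 20.9]
tcp_rot: [2.294, 1.569, -0.516]
ft_force: [0.4, 1.7, 6.6]
opening: 0.525
```

Gripped (opening equals 49.9 mm). I lift it, carry it over to in front of the bay, set it down there, and then look at both together from above.

Request:
{"op": "carry_out", "data": {"grip": [1,1,1,1,1], "linear": [[-0.02,0,0],[-0.04,0,0],[-0.05,0,0],[-0.05,0,0],[0,0,0]], "turn": [0,0,0,0,0]}}

```text
t: 4.15
eef_pos: [438.5, -165.4, 103.0]
tcp_rot: [2.292, 1.566, -0.518]
ft_force: [-0.2, -0.3, -3.2]
opening: 0.528
```

Run:
```python
from h import *
plan([411,102.6,101],113.5)
```

```text
t 4.15 p [ 438.5 -165.4  103. ] F [-0.2 -0.3 -3.2] open 0.528
tool y yaw -71.0 z yaw -161.0 x [ 0.004 -0.002 -1.   ]
shift/500 [ 0.0025 -0.5248 -0.1226]
world dyaw 4.5 turn about tool x /180 -0.025 joint6 0.737
```

Request:
{"op": "carry_out", "data": {"grip": [1,1,1,1,1], "linear": [[0,-0.04,-0.0095],[0,-0.07,-0.0163],[0,-0.07,-0.0163],[0,-0.07,-0.0163],[0,-0.07,-0.0163]], "turn": [0,0,0,0,0]}}

```text
t: 4.65
eef_pos: [420.0, -0.3, 99.6]
tcp_rot: [-0.357, 1.57, 3.116]
ft_force: [0.3, -0.1, -2.5]
opening: 0.524
```

Request:
{"op": "carry_out", "data": {"grip": [1,1,1,1,1], "linear": [[0,-0.07,-0.0163],[0,-0.07,-0.0163],[0,-0.065,-0.0153],[0,0,0],[0,0,0]], "turn": [0,0,0,-0.0125,-0.0125]}}

```text
t: 5.15
eef_pos: [409.4, 104.2, 99.6]
tcp_rot: [-0.162, 1.57, -2.89]
ft_force: [0.1, 0.8, -2.0]
opening: 0.524
```

Request:
{"op": "carry_out", "data": {"grip": [1,1,1,1,1], "linear": [[0.04,0,0],[0.06,0,0],[0.04,0,0],[0.018,0,0],[0,0,0]], "turn": [0,0,0,0,0]}}

```text
t: 5.65
eef_pos: [409.5, 103.1, 20.2]
tcp_rot: [-0.275, 1.569, -3.007]
ft_force: [0.3, 0.4, -2.6]
opening: 0.523
```

Request:
{"op": "carry_out", "data": {"grip": [1,-0.5,-0.5,-0.5,-0.5], "linear": [[0.002,0,0],[0,0,0],[0,0,0],[0,0,0],[0,0,0]], "turn": [0,0,0,0,0]}}

```text
t: 6.15
eef_pos: [410.2, 103.2, 20.3]
tcp_rot: [2.689, 1.57, -0.042]
ft_force: [-0.0, 0.5, -0.3]
opening: 0.738
```

Request:
{"op": "carry_out", "data": {"grip": [-0.5,-0.5,-0.5,-0.5,-0.5], "linear": [[-0.08,0,0],[-0.09,0,0],[-0.09,0,0],[-0.09,0,0],[-0.08,0,0]], "turn": [0,0,0,0,0]}}

```text
t: 6.65
eef_pos: [409.7, 103.2, 237.6]
tcp_rot: [2.752, 1.569, 0.021]
ft_force: [0.9, -0.8, -0.7]
opening: 0.749
```

Request:
{"op": "carry_out", "data": {"grip": [-0.5,-0.5,-0.5,-0.5,-0.5], "linear": [[0,0,-0.08],[0,0,-0.08],[0,0,0],[0,0,0],[0,0,0]], "turn": [0,0,0,0,0]}}

```text
t: 7.15
eef_pos: [482.5, 134.9, 234.8]
tcp_rot: [-0.169, 1.57, -2.9]
ft_force: [-0.9, -0.6, 0.2]
opening: 0.747
```

Run:
```python
from h import *
plan([411,102.6,101],113.5)
W=cams.camera_info('wrist');w=cams.read_camera('wrist');cv2.imwrite('pics/w2.png',w)
np.save('w2.npy',W,allow_pickle=True)
```

```text
t 7.15 p [482.5 134.9 234.8] F [-0.9 -0.6  0.2] open 0.747
tool y yaw -66.5 z yaw -156.5 x [-0.001 -0.    -1.   ]
shift/500 [0.2678 0.0023 0.1566]
world dyaw 0.0 turn about tool x /180 -0.0 joint6 1.302
```

View pics/w2.png

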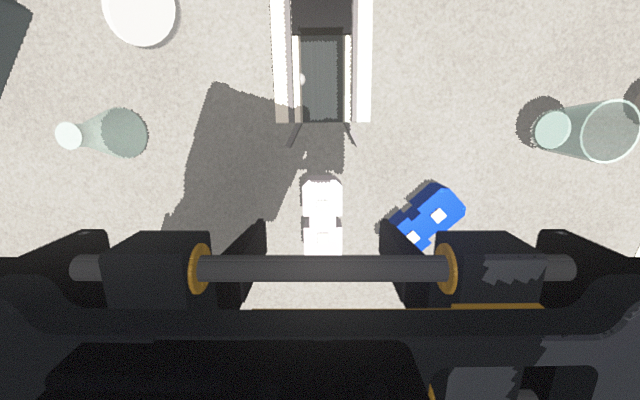

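The view shows the carrier at columns 302–342, rows 174–255, almost in line with the bay. The bay walls' outer edges are at columns about 274 and 371, the mouth at row 122, and the ball on the left wall at (300,78). I measure their edges.

Run:
```python
from h import *
w=cv2.imread('pics/w2.png');g=cv2.cvtColor(w,cv2.COLOR_BGR2GRAY).astype(int)
for r in (5,60,105,116): print(r,'L',g[r-1:r+2,262:306].mean(0).astype(int).tolist(),'R346+',g[r-1:r+2,340:380].mean(0).astype(int).tolist())
for r in (195,205,230,245): print(r,'L296',g[r-1:r+2,296:312].mean(0).astype(int).tolist(),'R334',g[r-1:r+2,334:350].mean(0).astype(int).tolist())
for c in (281,284,363,367): print(c,'r112',g[112:135,c-1:c+2].mean(1).astype(int).tolist())
print('carrier front r165',g[165:185,318:328].mean(1).astype(int).tolist())
```

```text
5 L [219, 218, 219, 221, 217, 218, 203, 173, 255, 255, 255, 255, 255, 254, 254, 255, 255, 255, 255, 255, 255, 250, 220, 195, 193, 194, 194, 175, 134, 92, 84, 89, 90, 90, 87, 89, 88, 86, 88, 88, 88, 91, 85, 88] R346+ [85, 87, 86, 86, 85, 87, 87, 88, 86, 83, 86, 112, 148, 179, 199, 195, 194, 199, 247, 255, 255, 255, 255, 255, 255, 255, 255, 255, 255, 255, 255, 255, 249, 219, 218, 218, 216, 218, 216, 215]
60 L [223, 224, 222, 221, 220, 219, 218, 217, 217, 215, 220, 255, 255, 255, 255, 255, 255, 255, 255, 255, 255, 255, 255, 249, 211, 197, 201, 202, 199, 170, 210, 255, 255, 255, 255, 255, 255, 178, 158, 129, 126, 126, 128, 130] R346+ [88, 89, 97, 126, 159, 252, 255, 255, 255, 255, 216, 160, 152, 209, 211, 207, 209, 244, 255, 255, 255, 255, 255, 255, 255, 255, 255, 255, 255, 255, 255, 253, 222, 216, 219, 221, 222, 222, 226, 224]
105 L [125, 125, 126, 126, 122, 121, 123, 123, 127, 124, 128, 125, 130, 184, 188, 190, 188, 196, 211, 211, 192, 194, 213, 218, 236, 235, 199, 189, 208, 205, 196, 183, 255, 255, 255, 226, 235, 235, 179, 153, 117, 102, 105, 120] R346+ [86, 85, 99, 135, 182, 255, 255
[... 1218 characters left out ...]
[254, 254, 254, 255, 254, 255, 255, 255, 240, 219, 218, 219, 220, 222, 218, 214]
281 r112 [186, 186, 187, 186, 184, 187, 185, 186, 187, 189, 170, 138, 120, 122, 124, 125, 123, 126, 126, 126, 123, 123, 125]
284 r112 [188, 186, 184, 187, 187, 185, 186, 185, 184, 188, 173, 141, 125, 125, 127, 127, 124, 124, 123, 125, 124, 123, 121]
363 r112 [255, 255, 255, 255, 255, 255, 255, 255, 255, 255, 224, 217, 218, 222, 223, 223, 220, 219, 219, 218, 219, 216, 213]
367 r112 [255, 255, 255, 255, 255, 255, 255, 255, 255, 255, 230, 219, 218, 215, 213, 213, 212, 211, 211, 208, 212, 218, 217]
carrier front r165 [129, 129, 128, 127, 127, 135, 140, 132, 126, 128, 139, 142, 142, 142, 142, 165, 181, 232, 255, 255]
```

Run:
```python
import cv2
w=cv2.imread('pics/w2.png');cv2.imwrite('pics/c3.png',cv2.resize(w[0:200,255:395],None,fx=3,fy=3,interpolation=cv2.INTER_CUBIC))
```

```text
(no output)
```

View pics/c3.png

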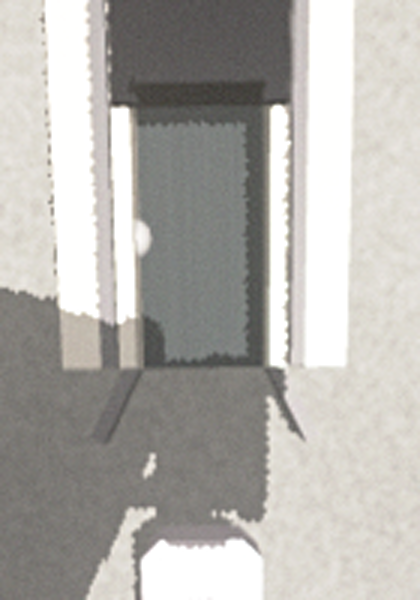

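Run:
```python
from h import *
W=np.load('w2.npy',allow_pickle=True).item()
L=plane(W,[(275,116),(272.2,60),(269.3,5)],43)[:,:2];R=plane(W,[(370.4,116),(371.4,60),(372.6,5)],43)[:,:2]
print('width',np.linalg.norm(L-R,axis=1))
M=(L+R)/2;d=M[2]-M[0];yb=np.degrees(np.arctan2(d[1],d[0]));print('bay yaw',yb,[np.degrees(np.arctan2(*(x[2]-x[0])[::-1])) for x in(L,R)],M.round(1).tolist())
m=plane(W,[(322.5,122.3)],43)[0,:2];print('mouth',m)
u=np.array([np.cos(np.radians(yb)),np.sin(np.radians(yb))]);v=np.array([-u[1],u[0]])
cl=plane(W,[(302,195),(342.8,195),(303.6,245),(342.7,245)],38)[:,:2];print('car',cl.round(1).tolist())
c1=(cl[0]+cl[1])/2;c2=(cl[2]+cl[3])/2;print('car yaw',np.degrees(np.arctan2(*(c1-c2)[::-1])),'widths',np.linalg.norm(cl[0]-cl[1]),np.linalg.norm(cl[2]-cl[3]))
for p in(*M,c1,c2): print('in bay',(p-m)@u-51,(p-m)@v)
o=m+51*u; print('origin',o)
f=plane(W,[(322,180.5)],38)[0,:2];print('front',(f-o)@u,(f-o)@v)
b=plane(W,[(322,34),(322,27)],46);print([((x[:2]-o)@u) for x in b])
np.save('bay.npy',[*o,yb])
plan([409.5,103,20],yb+90)
```

```text
width [111.72232065 111.34988438 111.5564691 ]
bay yaw 24.419065871791865 [np.float64(24.378161765835), np.float64(24.459966084114615)] [[554.4, 164.1], [609.7, 189.3], [660.1, 212.1]]
mouth [547.68503919 161.49918475]
car [[455.4, 149.8], [476.0, 102.3], [393.1, 121.7], [413.8, 74.1]]
car yaw 24.306515261959966 widths 51.73197396932192 51.882040389568594
in bay -43.799069684343756 -0.35876531296555975
in bay 16.988711609496107 -0.33814061034425746
in bay 72.25133542879703 -0.35876531296556163
in bay -140.27949203315885 1.5884848468515884
in bay -208.6029065727307 1.7226980808583254
origin [594.12289258 182.5829646 ]
front -121.5807137556481 1.7813120573507526
[np.float64(42.668810014804365), np.float64(49.61323603909236)]
t 7.2 p [482.5 134.8 235. ] F [-0.8  1.5 -0.8] open 0.749
tool y yaw -66.51 z yaw -156.51 x [-0.001 -0.    -1.   ]
shift/500 [4.301e-01 2.000e-04 1.590e-01]
world dyaw 0.93 turn about tool x /180 -0.0052 joint6 1.302
```

The bay origin is about (594,183) and its yaw matches the carrier's to 0.1°. The wall width is 111.5 mm against 110.5 given. The carrier sits about 2 mm to +y of the bay axis with its front end at bay x = -121. I regrip it there and slide it about 100 mm into the bay, correcting the 2 mm sideways.

Request:
{"op": "carry_out", "data": {"grip": [-0.5,-0.5,-0.5,-0.5,-0.5], "linear": [[0,0,0.08],[0,0,0.08],[0.06,0,0],[0.09,0,0],[0.09,0,0]], "turn": [0,0,0,0,0]}}

```text
t: 7.7
eef_pos: [409.7, 102.9, 115.0]
tcp_rot: [2.793, 1.567, 0.061]
ft_force: [1.6, 1.1, -0.2]
opening: 0.752
```

Request:
{"op": "carry_out", "data": {"grip": [-0.5,-0.5,-0.5,1,1], "linear": [[0.09,0,0],[0.07,0,0],[0.03,0,0],[0,0,0],[0,0,0]], "turn": [0,0,0,0,0]}}

```text
t: 8.2
eef_pos: [409.9, 103.1, 20.6]
tcp_rot: [0.229, 1.571, -2.503]
ft_force: [-0.5, 1.2, 0.5]
opening: 0.635
```

Request:
{"op": "carry_out", "data": {"grip": [1,1,1,1,1], "linear": [[0,0,0],[0,0,0],[0,0,0],[0,0.0038,0],[0,0,0]], "turn": [0,0,0,0,0]}}

```text
t: 8.7
eef_pos: [411.0, 101.7, 21.3]
tcp_rot: [2.826, 1.569, 0.095]
ft_force: [-1.7, 2.8, 10.7]
opening: 0.523
```

Request:
{"op": "carry_out", "data": {"grip": [1,1,1,1,1], "linear": [[0,0,-0.02],[0,0,-0.04],[0,0,-0.04],[0,0,-0.04],[0,0,-0.02]], "turn": [0,0,0,0,0]}}

```text
t: 9.2
eef_pos: [483.7, 133.5, 21.0]
tcp_rot: [-0.161, 1.568, -2.892]
ft_force: [-28.7, -15.6, 28.6]
opening: 0.524
```

The force rose to about 33 N along the bay and 28 N vertical. I stop here and look before going on.

Request:
{"op": "carry_out", "data": {"grip": [1,1], "linear": [[-0.002,0,0.002],[0,0,0]], "turn": [0,0]}}

```text
t: 9.4
eef_pos: [483.2, 133.1, 21.5]
tcp_rot: [2.854, 1.57, 0.123]
ft_force: [-0.4, 2.9, -2.0]
opening: 0.525
```

Run:
```python
from h import *
plan([411,102.6,101],113.5)
b=cams.read_camera('side');a=cams.read_camera('scene');w=cams.read_camera('wrist')
c=np.zeros((600,800,3),np.uint8)
up=lambda im,x,y,W,H,k:cv2.resize(im[y:y+H,x:x+W],None,fx=k,fy=k,interpolation=cv2.INTER_CUBIC)
c[:300,:400]=up(b,230,180,100,75,4);c[:300,400:]=up(a,310,190,100,75,4);c[300:,:480]=up(w,200,30,240,150,2)
cv2.imwrite('pics/c4.png',c)
```

```text
t 9.4 p [483.2 133.1  21.5] F [-0.4  2.9 -2. ] open 0.525
tool y yaw -66.48 z yaw -156.48 x [ 0.001  0.    -1.   ]
shift/500 [-0.1592 -0.0017  0.1566]
world dyaw -0.02 turn about tool x /180 0.0001 joint6 1.297
```

View pics/c4.png

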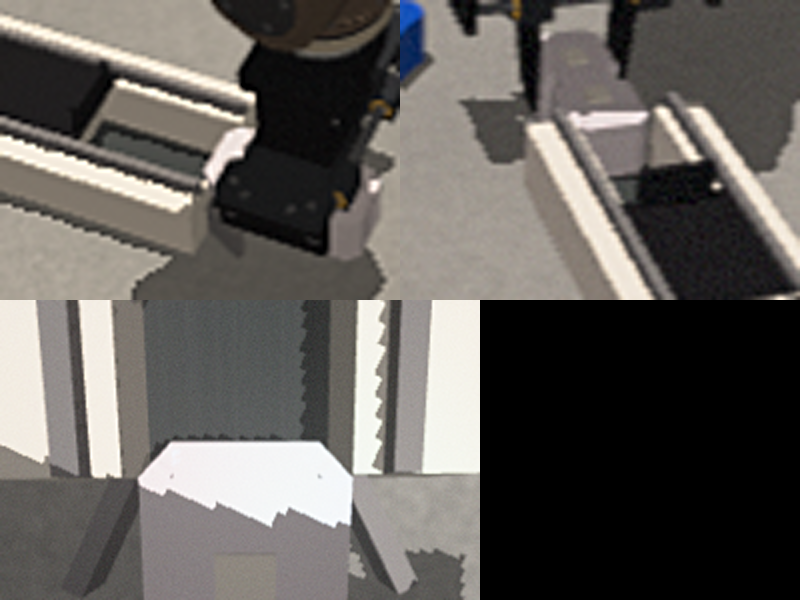

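The wrist crop shows the carrier's bevel corners at the mouth, with the carrier centred at crop column 245. The channel centre is at about 237, so it sits 1.8 mm too far to bay -y and my sideways correction was wrong. I shift it back and go on gently.

Request:
{"op": "carry_out", "data": {"grip": [1,1,1,1,1], "linear": [[0,0,0.004],[0,-0.0036,0],[0,0,-0.01],[0,0,-0.005],[0,0,0]], "turn": [0,0,0,0,0]}}

```text
t: 10.05
eef_pos: [488.2, 136.9, 21.1]
tcp_rot: [2.72, 1.57, -0.012]
ft_force: [-0.3, -0.1, -2.3]
opening: 0.523
```

Request:
{"op": "carry_out", "data": {"grip": [1,1,1,1,1], "linear": [[0,0,-0.01],[0,0,-0.01],[0,0,-0.008],[0,0,0],[0,0,0]], "turn": [0,0,0,0,0]}}

```text
t: 10.55
eef_pos: [500.5, 142.4, 21.0]
tcp_rot: [1.978, 1.571, -0.754]
ft_force: [0.4, -0.2, -2.4]
opening: 0.521
```

Request:
{"op": "carry_out", "data": {"grip": [1,-0.5,-0.5,-0.5,-0.5], "linear": [[0.0015,0,0],[0,0,0],[0,0,0],[-0.06,0,0],[-0.07,0,0]], "turn": [0,0,0,0,0]}}

```text
t: 11.05
eef_pos: [499.7, 142.2, 85.1]
tcp_rot: [-0.226, 1.568, -2.958]
ft_force: [-0.0, 0.1, -0.3]
opening: 0.741
```

Request:
{"op": "carry_out", "data": {"grip": [1,1,1,1,1], "linear": [[0,0,0.06],[0,0,0.05],[0,0,0],[0,0,0],[0,0,0]], "turn": [0,0,0,0,0]}}

```text
t: 11.55
eef_pos: [450.9, 120.6, 85.4]
tcp_rot: [2.774, 1.57, 0.042]
ft_force: [-0.2, 0.2, -0.2]
opening: 0.387
```

Run:
```python
from h import *
plan([448,119,20],113.5)
b=cams.read_camera('side');w=cams.read_camera('wrist')
c=np.zeros((600,800,3),np.uint8)
up=lambda im,x,y,W,H,k:cv2.resize(im[y:y+H,x:x+W],None,fx=k,fy=k,interpolation=cv2.INTER_CUBIC)
c[:300,:400]=up(b,230,180,100,75,4);c[200:,320:]=up(w,200,80,240,200,2)
cv2.imwrite('pics/c5.png',c)
```

```text
t 11.55 p [450.9 120.6  85.4] F [-0.2  0.2 -0.2] open 0.387
tool y yaw -66.51 z yaw -156.51 x [ 0.001  0.    -1.   ]
shift/500 [0.1307 0.0006 0.0068]
world dyaw 0.01 turn about tool x /180 -0.0 joint6 1.281
```

View pics/c5.png

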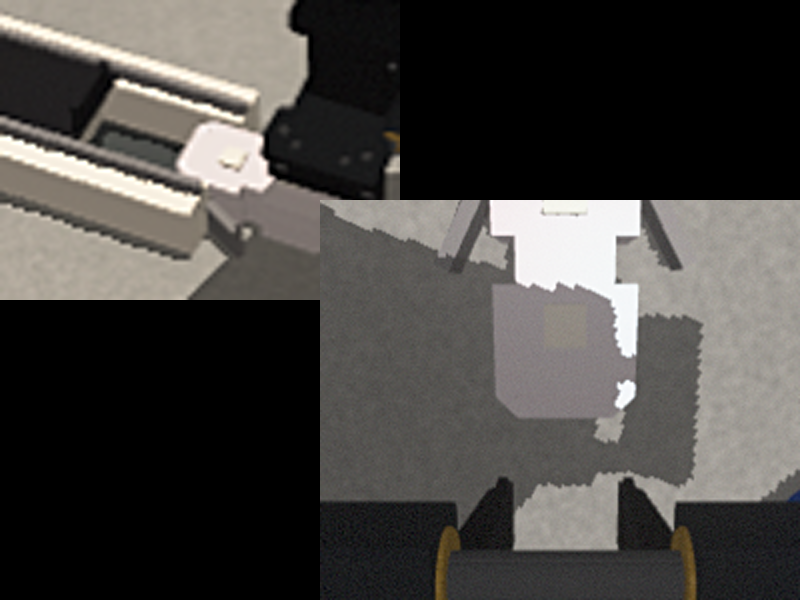

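The carrier stands straight with its front in the mouth, and its tail is clear of the closing fingers. I descend behind it and push.

Request:
{"op": "carry_out", "data": {"grip": [1,1,1,1,1], "linear": [[0,0,0],[0.04,0,0],[0.06,0,0],[0.03,0,0],[0,0,0]], "turn": [0,0,0,0,0]}}

```text
t: 12.15
eef_pos: [449.3, 120.4, 18.7]
tcp_rot: [-0.261, 1.567, -2.993]
ft_force: [0.4, -0.5, -0.0]
opening: 0.003
```

Request:
{"op": "carry_out", "data": {"grip": [1,1,1,1,1], "linear": [[0,0,-0.015],[0,0,-0.015],[0,0,-0.015],[0,0,-0.015],[0,0,-0.015]], "turn": [0,0,0,0,0]}}

```text
t: 12.65
eef_pos: [484.6, 135.6, 20.8]
tcp_rot: [0.006, 1.57, -2.725]
ft_force: [-8.7, -4.6, 7.8]
opening: 0.004
```

Request:
{"op": "carry_out", "data": {"grip": [1,1,1,1,1], "linear": [[0,0,-0.012],[0,0,-0.012],[0,0,-0.012],[0,0,-0.012],[0,0,-0.012]], "turn": [0,0,0,0,0]}}

```text
t: 13.15
eef_pos: [510.6, 147.1, 20.6]
tcp_rot: [-0.173, 1.567, -2.904]
ft_force: [-10.9, -5.4, 9.3]
opening: 0.005
```

Request:
{"op": "carry_out", "data": {"grip": [1,1,1,1,1], "linear": [[0,0,-0.008],[0,0,-0.008],[0,0,-0.008],[0,0,-0.006],[0,0,0]], "turn": [0,0,0,0,0]}}

```text
t: 13.65
eef_pos: [525.7, 153.4, 20.6]
tcp_rot: [0.004, 1.57, -2.727]
ft_force: [-5.6, -1.9, 3.5]
opening: 0.004
```

Request:
{"op": "carry_out", "data": {"grip": [1,1,1], "linear": [[0,0,-0.004],[0,0,-0.004],[0,0,0]], "turn": [0,0,0]}}

```text
t: 13.95
eef_pos: [529.7, 155.1, 20.5]
tcp_rot: [2.655, 1.57, -0.077]
ft_force: [-1.7, -1.3, 2.5]
opening: 0.007
```

Request:
{"op": "carry_out", "data": {"grip": [1,1], "linear": [[0,0,-0.003],[0,0,0]], "turn": [0,0]}}

```text
t: 14.15
eef_pos: [531.0, 155.7, 20.5]
tcp_rot: [2.663, 1.57, -0.068]
ft_force: [-2.3, -0.0, 2.1]
opening: 0.004
```

Request:
{"op": "carry_out", "data": {"grip": [1,1], "linear": [[0,0,-0.003],[0,0,0]], "turn": [0,0]}}

```text
t: 14.35
eef_pos: [532.3, 156.3, 20.4]
tcp_rot: [2.626, 1.571, -0.106]
ft_force: [-3.0, -0.3, 2.6]
opening: 0.001
```

Request:
{"op": "carry_out", "data": {"grip": [1,1], "linear": [[0,0,-0.003],[0,0,0]], "turn": [0,0]}}

```text
t: 14.55
eef_pos: [533.7, 156.8, 20.3]
tcp_rot: [2.75, 1.57, 0.019]
ft_force: [-2.1, -0.2, 1.9]
opening: 0.002
```

Request:
{"op": "carry_out", "data": {"grip": [1,1], "linear": [[0,0,-0.003],[0,0,0]], "turn": [0,0]}}

```text
t: 14.75
eef_pos: [534.5, 157.2, 20.3]
tcp_rot: [-0.077, 1.57, -2.809]
ft_force: [-5.9, -3.8, 3.8]
opening: 0.006
```

Force rose to 7 N right where home is expected. I rise and check.

Request:
{"op": "carry_out", "data": {"grip": [1,1,1,1,1], "linear": [[0,0,0.01],[-0.09,0,0],[-0.09,0,0],[-0.09,0,0],[0,0,0]], "turn": [0,0,0,0,0]}}

```text
t: 15.25
eef_pos: [532.8, 155.9, 160.8]
tcp_rot: [2.898, 1.56, 0.167]
ft_force: [0.2, 0.3, -0.6]
opening: 0.005
```

Run:
```python
from h import *
plan([448,119,20],113.5)
W=cams.camera_info('wrist');w=cams.read_camera('wrist');cv2.imwrite('pics/w3.png',w)
np.save('w3.npy',W,allow_pickle=True)
o=np.load('bay.npy')[:2];u=np.array([np.cos(.410),np.sin(.410)])
P=lambda x,z:[*(o+x*u),z]
print(proj(W,[P(-55,38),P(-51,43),P(50,71),P(53,50)]).round(1).tolist())
cv2.imwrite('pics/c6.png',cv2.resize(w[0:250,240:400],None,fx=2.4*2,fy=2.4*2,interpolation=cv2.INTER_CUBIC)[::2,::2])
```

```text
t 15.25 p [532.8 155.9 160.8] F [ 0.2  0.3 -0.6] open 0.005
tool y yaw -66.5 z yaw -156.5 x [ 0.01   0.002 -1.   ]
shift/500 [ 0.2796 -0.0007  0.1878]
world dyaw -0.0 turn about tool x /180 0.0 joint6 1.326
[[320.6, 184.0], [320.6, 181.0], [320.3, 62.8], [320.4, 64.4]]
```

View pics/c6.png

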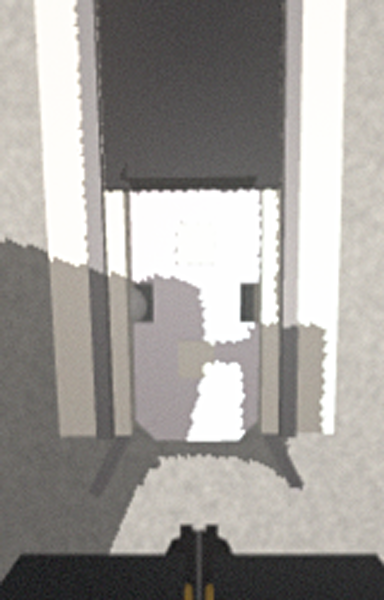

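The ball sits in the notch: ball and notch are both centred at crop row 302 on the left. The tail stands slightly outside the mouth, so the carrier is home and straight. Now I locate the tab.

Run:
```python
from h import *
W3=np.load('w3.npy',allow_pickle=True).item();W2=np.load('w2.npy',allow_pickle=True).item()
b=np.load('bay.npy');o=b[:2];u=np.array([np.cos(.4102),np.sin(.4102)]);v=np.array([-u[1],u[0]])
for n,W,rs,c,z in(('w3',W3,range(68,84),320,71.5),('w2',W2,range(22,40),322,71.5)):
    g=cv2.cvtColor(cv2.imread(f'pics/{n}.png'),cv2.COLOR_BGR2GRAY)
    for r in rs:
        p=plane(W,[(c,r)],71.5)[0,:2]-o;q=plane(W,[(c,r)],46)[0,:2]-o
        print(n,r,int(g[r,c-10:c+10].mean()),'z71 x',round(p@u,1),round(p@v,1),'z46',round(q@u,1))
t=plane(W3,[(240+120/2.4,75),(240+258/2.4,75)],71.5)[:,:2]-o;print(t@v)
```

```text
w3 68 95 z71 x 46.0 0.2 z46 50.9
w3 69 95 z71 x 45.3 0.2 z46 50.0
w3 70 96 z71 x 44.5 0.2 z46 49.2
w3 71 96 z71 x 43.8 0.2 z46 48.4
w3 72 96 z71 x 43.0 0.2 z46 47.5
w3 73 93 z71 x 42.3 0.2 z46 46.7
w3 74 72 z71 x 41.5 0.2 z46 45.9
w3 75 73 z71 x 40.8 0.2 z46 45.0
w3 76 72 z71 x 40.0 0.3 z46 44.2
w3 77 68 z71 x 39.2 0.3 z46 43.4
w3 78 95 z71 x 38.5 0.3 z46 42.5
w3 79 205 z71 x 37.7 0.3 z46 41.7
w3 80 252 z71 x 37.0 0.3 z46 40.9
w3 81 255 z71 x 36.2 0.3 z46 40.0
w3 82 253 z71 x 35.4 0.3 z46 39.2
w3 83 253 z71 x 34.7 0.3 z46 38.3
w2 22 91 z71 x 46.6 -0.3 z46 54.5
w2 23 91 z71 x 45.7 -0.3 z46 53.6
w2 24 90 z71 x 44.8 -0.3 z46 52.6
w2 25 92 z71 x 43.8 -0.3 z46 51.6
w2 26 90 z71 x 42.9 -0.3 z46 50.6
w2 27 78 z71 x 42.0 -0.3 z46 49.6
w2 28 65 z71 x 41.1 -0.3 z46 48.6
w2 29 66 z71 x 40.2 -0.3 z46 47.6
w2 30 67 z71 x 39.3 -0.3 z46 46.7
w2 31 65 z71 x 38.4 -0.3 z46 45.7
w2 32 68 z71 x 37.4 -0.3 z46 44.7
w2 33 66 z71 x 36.5 -0.3 z46 43.7
w2 34 66 z71 x 35.6 -0.3 z46 42.7
w2 35 80 z71 x 34.7 -0.3 z46 41.7
w2 36 87 z71 x 33.7 -0.3 z46 40.7
w2 37 89 z71 x 32.8 -0.3 z46 39.7
w2 38 87 z71 x 31.9 -0.3 z46 38.7
w2 39 87 z71 x 31.0 -0.3 z46 37.7
[ 24.37758974 -21.87895738]
```

The tab's front face is at bay x ≈ 42 in both wrist views, so its back face is at about 48. I lower the closed fingers at bay x ≈ 72, just above the plate, then drag towards the mouth.

Request:
{"op": "carry_out", "data": {"grip": [1,1,1,1,1], "linear": [[0,0,-0.07],[0,0,-0.08],[0,0,-0.08],[0,0,-0.048],[0,0,0]], "turn": [0,0,0,0,0]}}

```text
t: 15.8
eef_pos: [659.4, 211.6, 152.8]
tcp_rot: [-0.267, 1.57, -2.998]
ft_force: [-0.5, 0.2, -0.5]
opening: 0.008
```

Request:
{"op": "carry_out", "data": {"grip": [1,1,1,1,1], "linear": [[0.08,0,0],[0.06,0,0],[0.03,0,0],[0.01,0,0],[0,0,0]], "turn": [0,0,0,0,0]}}

```text
t: 16.3
eef_pos: [657.7, 210.7, 65.3]
tcp_rot: [2.343, 1.571, -0.389]
ft_force: [-0.1, 0.0, -0.3]
opening: 0.005
```

Request:
{"op": "carry_out", "data": {"grip": [1,1,1,1,1], "linear": [[-0.004,0,0.015],[0,0,0.03],[0,0,0.04],[0,0,0.04],[0,0,0.04]], "turn": [0,0,0,0,0]}}

```text
t: 16.8
eef_pos: [582.1, 177.4, 68.7]
tcp_rot: [2.814, 1.567, 0.083]
ft_force: [4.0, -0.8, -1.2]
opening: 0.004
```

Request:
{"op": "carry_out", "data": {"grip": [1,1,1,1,1], "linear": [[0,0,0.02],[0,0,0.02],[0,0,0.01],[0,0,0.006],[0,0,0]], "turn": [0,0,0,0,0]}}

```text
t: 17.3
eef_pos: [563.9, 169.5, 68.9]
tcp_rot: [3.014, 1.551, 0.281]
ft_force: [31.6, 19.0, -17.3]
opening: 0.004
```

The force jumped to 37 N about 9 mm before the expected end. I back off a little, lift and look.

Request:
{"op": "carry_out", "data": {"grip": [1,1,1,1,1], "linear": [[0,0,-0.024],[0,0,-0.02],[-0.08,0,0],[-0.08,0,0],[-0.04,0,0]], "turn": [0,0,0,0,0]}}

```text
t: 17.8
eef_pos: [577.1, 175.7, 170.4]
tcp_rot: [2.9, 1.568, 0.168]
ft_force: [-0.2, -0.3, 0.7]
opening: 0.005
```

Run:
```python
from h import *
plan([448,119,20],113.5)
W=cams.camera_info('wrist');w=cams.read_camera('wrist');cv2.imwrite('pics/w4.png',w)
np.save('w4.npy',W,allow_pickle=True)
b=cams.read_camera('side');cv2.imwrite('pics/side4.png',b)
o=np.load('bay.npy')[:2];u=np.array([np.cos(.410),np.sin(.410)])
P=lambda x,z:[*(o+x*u),z]
print(proj(W,[P(-55,38),P(-51,43),P(-49,71.5),P(-58,71.5)]).round(1).tolist())
c=np.zeros((600,800,3),np.uint8)
up=lambda im,x,y,W,H,k:cv2.resize(im[y:y+H,x:x+W],None,fx=k,fy=k,interpolation=cv2.INTER_CUBIC)
c[:,:400]=up(w,220,100,200,300,2);c[:300,400:]=up(b,230,180,100,75,4)
cv2.imwrite('pics/c7.png',c)
```

```text
t 17.8 p [577.1 175.7 170.4] F [-0.2 -0.3  0.7] open 0.005
tool y yaw -66.5 z yaw -156.5 x [ 0.002  0.    -1.   ]
shift/500 [0.3001 0.0008 0.2827]
world dyaw -0.0 turn about tool x /180 0.0 joint6 1.347
[[321.5, 226.1], [321.4, 224.1], [321.4, 232.1], [321.4, 241.0]]
```

View pics/c7.png

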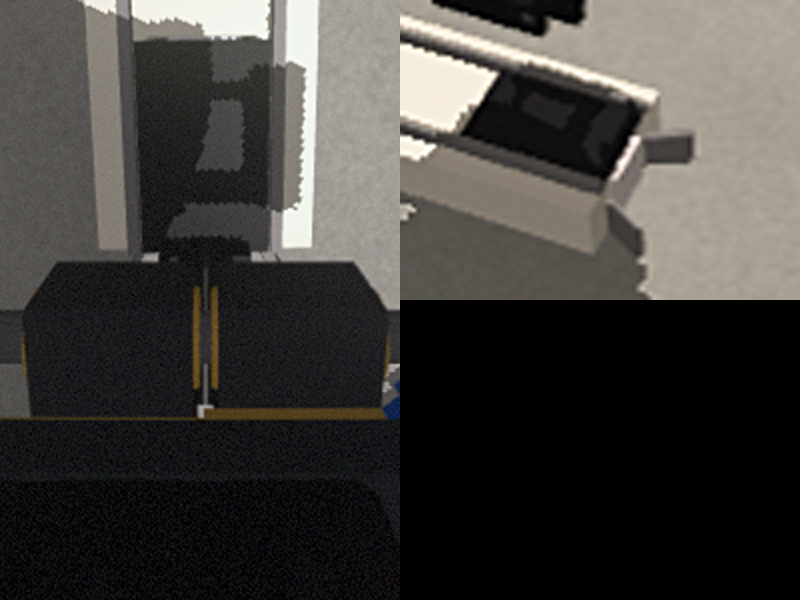

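Run:
```python
from h import *
W=np.load('w4.npy',allow_pickle=True).item()
o=np.load('bay.npy')[:2];u=np.array([np.cos(.4102),np.sin(.4102)])
g=cv2.cvtColor(cv2.imread('pics/w4.png'),cv2.COLOR_BGR2GRAY)
for c in (300,312):
  print(c,'rear',[(r,int(g[r,c-3:c+3].mean())) for r in range(114,124)])
for c in (298,346):print(c,'front',[(r,int(g[r,c-2:c+3].mean())) for r in range(214,236)])
for r in(119,):print('z49.5',(plane(W,[(305,r)],49.5)[0,:2]-o)@u)
for r in(222,225,228,230,231):print(r,'z71.5',(plane(W,[(300,r)],71.5)[0,:2]-o)@u,'z49.5',(plane(W,[(300,r)],49.5)[0,:2]-o)@u)
```

```text
300 rear [(114, 137), (115, 137), (116, 139), (117, 133), (118, 108), (119, 75), (120, 53), (121, 48), (122, 50), (123, 47)]
312 rear [(114, 138), (115, 138), (116, 138), (117, 132), (118, 132), (119, 112), (120, 69), (121, 51), (122, 50), (123, 52)]
298 front [(214, 22), (215, 24), (216, 22), (217, 26), (218, 20), (219, 22), (220, 22), (221, 24), (222, 21), (223, 20), (224, 16), (225, 22), (226, 74), (227, 101), (228, 105), (229, 109), (230, 85), (231, 45), (232, 21), (233, 27), (234, 23), (235, 21)]
346 front [(214, 63), (215, 63), (216, 62), (217, 62), (218, 61), (219, 63), (220, 59), (221, 59), (222, 55), (223, 54), (224, 53), (225, 65), (226, 108), (227, 120), (228, 125), (229, 125), (230, 93), (231, 48), (232, 28), (233, 25), (234, 26), (235, 28)]
z49.5 54.96013815797047
222 z71.5 -38.90940913813919 z49.5 -46.474946924834136
225 z71.5 -41.884527415928005 z49.5 -49.70597804977643
228 z71.5 -44.87590583212017 z49.5 -52.95466797291474
230 z71.5 -46.87927639181752 z49.5 -55.13036387095674
231 z71.5 -47.88371644714323 z49.5 -56.22120355492002
```

The cover's rear edge is now at bay x ≈ 55 and its front edge is at the mouth, but by my numbers it has travelled only about 92 mm. I go down behind the tab again and push slowly to see whether it is really on its stop.

Request:
{"op": "carry_out", "data": {"grip": [1,1,1,1,1], "linear": [[0.08,0,0],[0.08,0,0],[0.035,0,0],[0.008,0,0],[0,0,0]], "turn": [0,0,0,0,0]}}

```text
t: 18.4
eef_pos: [575.9, 175.5, 64.6]
tcp_rot: [-0.241, 1.568, -2.972]
ft_force: [0.8, 0.5, -0.0]
opening: 0.005
```

Request:
{"op": "carry_out", "data": {"grip": [1,1,1,1,1], "linear": [[0,0,0.01],[0,0,0.008],[0,0,0.004],[0,0,0.004],[0,0,0]], "turn": [0,0,0,0,0]}}

```text
t: 18.9
eef_pos: [564.5, 170.2, 66.0]
tcp_rot: [2.483, 1.571, -0.248]
ft_force: [0.3, 0.4, 0.0]
opening: 0.001
```

Request:
{"op": "carry_out", "data": {"grip": [1,1,1], "linear": [[0,0,0.005],[0,0,0],[0,0,0]], "turn": [0,0,0]}}

```text
t: 19.2
eef_pos: [564.2, 170.0, 66.1]
tcp_rot: [3.0, 1.566, 0.269]
ft_force: [9.3, 6.1, -5.8]
opening: 0.004
```

It stops at the same tool position at 9 N as at 37 N, against about 2 N of friction, so this is a hard stop. I retreat and check the cover travel with the fixed cameras, before against after.

Request:
{"op": "carry_out", "data": {"grip": [1,1,1,1,1], "linear": [[0,0,-0.015],[-0.08,0,0],[-0.09,0,0],[-0.09,0,0],[-0.03,0,0.06]], "turn": [0,0,0,0,0]}}

```text
t: 19.7
eef_pos: [544.4, 161.0, 215.0]
tcp_rot: [2.881, 1.564, 0.149]
ft_force: [-0.3, -0.7, -0.5]
opening: 0.006
```

Request:
{"op": "carry_out", "data": {"grip": [1,1,1,1,1], "linear": [[0,0,0.08],[0,0,0.08],[0,0,0.04],[0,0,0],[0,0,0]], "turn": [0,0,0,0,0]}}

```text
t: 20.2
eef_pos: [450.7, 120.5, 211.3]
tcp_rot: [2.771, 1.57, 0.04]
ft_force: [-0.4, -0.2, 0.8]
opening: 0.003
```

Run:
```python
from h import *
plan([448,119,20],113.5)
W=cams.camera_info('wrist');w=cams.read_camera('wrist');cv2.imwrite('pics/w5.png',w);np.save('w5.npy',W,allow_pickle=True)
b=cams.read_camera('side');a=cams.read_camera('scene');cv2.imwrite('pics/scene5.png',a);cv2.imwrite('pics/side5.png',b)
up=lambda im,x,y,W,H,k:cv2.resize(im[y:y+H,x:x+W],None,fx=k,fy=k,interpolation=cv2.INTER_CUBIC)
c=np.zeros((600,800,3),np.uint8)
a0=cv2.imread('pics/scene.png')
c[:300,:400]=up(a0,335,210,100,75,4);c[300:,:400]=up(a,335,210,100,75,4)
c[:300,400:]=up(b,210,180,100,75,4);c[300:,400:]=up(w,255,0,133,100,3.0075)[:300,:400]
cv2.imwrite('pics/c8.png',c)
```

```text
t 20.2 p [450.7 120.5 211.3] F [-0.4 -0.2  0.8] open 0.003
tool y yaw -66.52 z yaw -156.52 x [ 0.001  0.    -1.   ]
shift/500 [0.3826 0.0005 0.0066]
world dyaw 0.02 turn about tool x /180 -0.0001 joint6 1.281
```

View pics/c8.png

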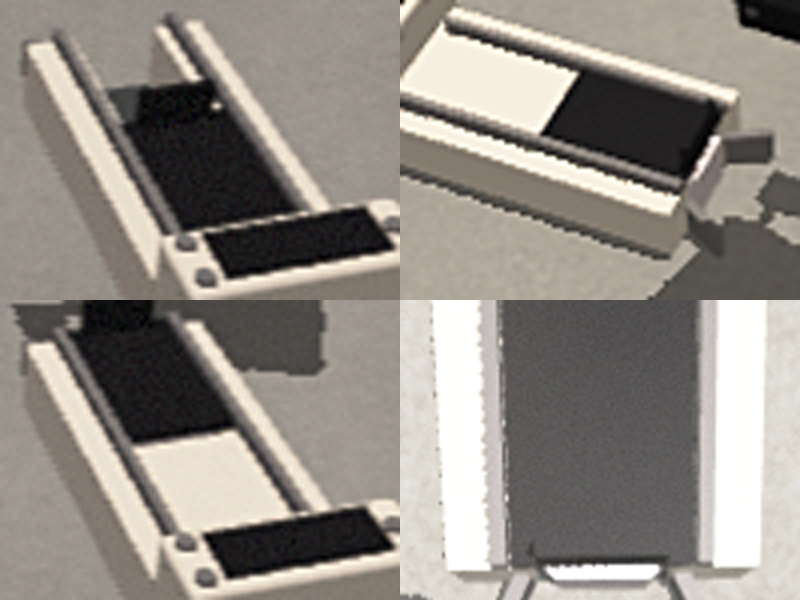

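Run:
```python
from h import *
I=cams.camera_info('scene')
f=lambda x,y:(335+x/4,210+y/4)
for a,b in (((125,127),(70,332-300)),((222,112),(175,320-300))):
  p=plane(I,[f(*a),f(*b)],49.5);print(p.round(1).tolist(),np.linalg.norm(p[0]-p[1]))
r=plane(I,[f(135,443-300),f(233,430-300),f(70,32),f(175,20)],49.5);print('len',np.linalg.norm((r[0]+r[1]-r[2]-r[3])/2))
# tab top corners before/after
p=plane(I,[f(135,88),f(210,80),f(80,-9+0),f(152,-15)],71.5)
W=np.load('w5.npy',allow_pickle=True).item();o=np.load('bay.npy')[:2];u=np.array([np.cos(.4102),np.sin(.4102)])
g=cv2.cvtColor(cv2.imread('pics/w5.png'),cv2.COLOR_BGR2GRAY).astype(int)
print([(r,int(g[r,315:330].mean())) for r in range(76,102)])
print('walls',[(r,int(g[r,372:378].mean())) for r in range(84,94)])
for r in (84,85,86,87,88,89,90): print(r,[round(float((plane(W,[(322,r)],z)[0,:2]-o)@u),1) for z in(71.5,49.5,43)])
# tab top in scene picture, before and after, dark column profile
for n,cs in(('scene',range(372,388,5)),('scene5',range(358,372,5))):
  h=cv2.cvtColor(cv2.imread(f'pics/{n}.png'),cv2.COLOR_BGR2GRAY)
  for c in cs: print(n,c,[(r,int(h[r,c])) for r in (range(225,245) if n=='scene' else range(196,224))])
```

```text
[[649.3, 179.1, 49.5], [563.5, 141.0, 49.5]] 93.86220499562691
[[625.9, 231.4, 49.5], [539.1, 202.3, 49.5]] 91.5193603051629
len 108.02974366154217
[(76, 96), (77, 94), (78, 94), (79, 96), (80, 96), (81, 96), (82, 96), (83, 98), (84, 91), (85, 67), (86, 47), (87, 76), (88, 235), (89, 255), (90, 255), (91, 255), (92, 251), (93, 146), (94, 137), (95, 154), (96, 192), (97, 216), (98, 216), (99, 217), (100, 216), (101, 216)]
walls [(84, 234), (85, 233), (86, 234), (87, 233), (88, 224), (89, 209), (90, 214), (91, 215), (92, 215), (93, 217)]
84 [-49.7, -46.8, -46.0]
85 [-50.7, -47.8, -47.0]
86 [-51.6, -48.8, -48.0]
87 [-52.5, -49.8, -49.0]
88 [-53.4, -50.8, -50.0]
89 [-54.3, -51.8, -51.0]
90 [-55.3, -52.8, -52.1]
scene 372 [(225, 135), (226, 135), (227, 124), (228, 133), (229, 135), (230, 130), (231, 103), (232, 33), (233, 12), (234, 19), (235, 19), (236, 17), (237, 12), (238, 17), (239, 12), (240, 12), (241, 15), (242, 20), (243, 24), (244, 33)]
scene 377 [(225, 116), (226, 116), (227, 119), (228, 119), (229, 120), (230, 126), (231, 53), (232, 22), (233, 0), (234, 25), (235, 14), (236, 14
[... 832 characters left out ...]
, (219, 25), (220, 27), (221, 35), (222, 29), (223, 25)]
scene5 363 [(196, 125), (197, 128), (198, 126), (199, 126), (200, 128), (201, 77), (202, 73), (203, 71), (204, 69), (205, 67), (206, 72), (207, 71), (208, 50), (209, 28), (210, 15), (211, 11), (212, 15), (213, 15), (214, 16), (215, 20), (216, 17), (217, 12), (218, 33), (219, 23), (220, 29), (221, 27), (222, 29), (223, 31)]
scene5 368 [(196, 72), (197, 74), (198, 71), (199, 73), (200, 71), (201, 74), (202, 73), (203, 75), (204, 71), (205, 74), (206, 78), (207, 71), (208, 29), (209, 15), (210, 21), (211, 15), (212, 4), (213, 21), (214, 19), (215, 15), (216, 14), (217, 16), (218, 30), (219, 23), (220, 26), (221, 28), (222, 18), (223, 32)]
```

The tab front is at bay x ≈ -50 and the plate spans -50 to 55, which covers the whole bay. The mouth measures -50.5 and the carrier tail about -54, as at home. The cover moved only about 92 mm by image, but it is on a hard stop that repeated to 0.3 mm under 11 N and 37 N. It therefore most likely did not start fully open. The robot is clear, so I hand in.

```bash
python3 -c "
from cell import env
s=env.state();print(s['t'],s['ft_force'])
print(env.job_done())"
```

```text
20.35 [ 0.70672791 -0.41213015  0.20450829]
the job is handed in; nothing more can be done
None
```

I loaded the white-capped carrier into the reader, pushed it past the sprung ball until home, dragged the light cover to its stop, and handed in at 20.35 s. One check disagrees: the cover's travel came out at about 92 mm, less than the 94 mm the judging needs.

**Carrier:** The pushing force fell as the ball reached the notch, then rose to about 7 N where home was expected. The close view showed the ball centred in the notch and the carrier straight. Its tail stood about 3.5 mm outside the mouth (4 mm expected). At the first try the carrier caught on the mouth at about 33 N because my 2 mm sideways correction was wrong. I shifted it back and it went in freely.

**Cover:** It stopped hard at the same place, within 0.5 mm, on two pushes of 11 N and 37 N, against about 2 N of friction. The plate then spanned about -50 to +55 mm of the bay, which covers the whole channel. I read this as fully shut, with the cover having started about 8 mm short of fully open. I could not confirm that starting position independently.

**Bystanders:** I never knowingly touched the empty carrier, glassware, bottle or dish, but I did not measure them again at the end. The robot stood clear with no contact force at hand-in.

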